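# Screw a hose elbow into a clamped port: to the bite, then 25 degrees more

### The job

Pick up the white hose elbow and set it upright into the round clamped port, its two side pins going down through the port's two notches. Turn it clockwise (seen from above) until you feel it start to bite on the seal inside, then a further 25 degrees, stop there and let go. Do not press hard or overtighten, or the seal is crushed, and leave the bottle, cup and beaker standing where they are.

Things in the scene. Friction and masses are not known exactly. Their poses are not given: they have to be found in the camera images.
- elbow_head (a point): White hose elbow, loose, upright, 68 mm tall, 80 g. Point: middle of its square head, on the axis, 52 mm above the foot's underside. z up; x along the side barb (2 mm above this point, reaches 46 mm out). Head 28 mm (x) by 30 mm (y), 16 mm up and down from here; its flat y faces are for gripping. Below it a spigot of 30 mm diameter.
- elbow_pins (a point): Point on the elbow's axis at the height of its two pins: 38 mm below the head's middle, 14 mm above the underside of the foot. Pins of 6 mm diameter stick out of the spigot on both sides, in line with the barb (+x and -x), to 22 mm from the axis. The foot tapers to 25 mm diameter over its last 3 mm.
- port_mouth (a point): Round steel port, 56 mm outer diameter, fixed in an aluminium clamp with a 78 x 92 mm base. Point: centre of the mouth, level with the flat rim, 52 mm above the worktop; z up; the two notches lie at +x and -x. The bore is 32.4 mm wide. A ramp under the lip runs clockwise (seen from above) from each notch, starting 2.5 mm below the rim, and draws the pins down 6 mm a quarter turn.
- port_notch (a point): The port's notch at +x, on the rim, 20 mm from the port's axis; the other is opposite. Each is 30 degrees wide, cut through the lip for a pin (at the narrowest 2 mm wider than a pin). The elbow fits either way round. Anticlockwise a wall stops the pins at once; clockwise there is a hard stop about 140 degrees from the notch.
- port_seal (a point): Point on the port's axis 21 mm below the rim, about where the foot first rests on the springy seal (6 N per mm); true depth 19.5 to 23 mm, unseen. So the pins meet the ramp anywhere 20 to 75 degrees clockwise of the notch. Until then the elbow turns freely; then it stiffens and is drawn down: a gripper that keeps its height feels a pull growing some 0.5 to 1 N a degree. It stays where left.
- bottle_mid (a point): small brown bottle with a white cap, 38 mm wide, 75 mm tall, a bystander; point on its axis 35 mm above its base
- cup_mid (a point): sample cup with a lid, 62 mm wide, 69 mm tall, a bystander; point on its axis 35 mm above its base
- beaker_mid (a point): clear beaker, 54 mm wide, 70 mm tall, a bystander; point on its axis 35 mm above its base
There are look-alikes about, which are no part of the job. Of the things shaped like the part that bears elbow_head, the white one is meant.

How it is judged:
On the way:
1. the elbow is upright in the port with its pins below the rim (z of elbow_head in the frame of port_mouth below 0.0345 m and horizontal distance between elbow_head and port_mouth below 0.006 m and angle between elbow_head's own z axis and vertical below 0.15 rad), for 0.1 s.
At the end, for the whole second after the job is handed in: The elbow stands in the port at rest, released, upright within 0.1 rad and on its axis within 5 mm, held by its pins under the ramps and pressed on the seal with 5.8 to 13.4 N, which is what 25 +- 10 degrees past the bite give (contact force between elbow and seal_c0 between 5.8 and 13.4 N and horizontal distance between elbow_head and port_mouth below 0.005 m and angle between elbow_head's own z axis and vertical below 0.1 rad and z of elbow_head in the frame of port_mouth below 0.034 m and linear speed of elbow below 0.01 m/s); the robot touches nothing.
It fails at once if the seal is crushed (more than 22 N on it, about 55 degrees past the bite) (contact force between elbow and seal_c0 above 22 N).
It fails at once if a bystander is moved more than 2 cm or tipped (distance of any of bottle_mid, cup_mid, beaker_mid from where it was at the start of the episode above 0.02 m).
It also fails if it takes over 61 s, if anything falls off the work surface, if the arm or the gripper's body presses on something with over 40 N, if the wrist force passes 120 N, or if a joint passes its speed limit or range.

### The arm

A 7-joint arm with a two-finger parallel gripper is mounted at the origin on a cart in front of the work surface, level with it; the furniture and walls round the work are solid. World frame = base frame: x ahead of the robot, y to its left, z up, the work surface at z = 0. Lengths are in m, angles in rad, forces in N, time in s.
With the tool pointing down it reaches from about 0.4 to 0.85 m from the base axis. Payload 4.5 kg.
Tool frame: the origin (TCP) lies midway between the tips of the shut fingers; the grasp point (between the pads) lies 19 mm behind it; z points along the fingers, y is the line along which they close (so a half turn about z gives the same grasp; the last joint's range is limited). The gripper opens to 88 mm and grips with 3 to 60 N. Pads are 18 mm wide; open, the fingers measure 123 mm over their backs; the gripper's body (75 mm by 187 mm) begins 45 mm behind the grasp point.
Start: joints at [1.244, 0.689, -0.195, 1.565, 0.157, 0.902, -0.215], TCP at [0.221, -0.585, 0.239] pointing down, gripper open.
Joint ranges: [-3.01, 3.01], [-0.46, 2.08], [-1.47, 1.51], [0.13, 2.56], [-1, 4.14], [0.04, 2.09], [-2.66, 2.66]. Speed limits (rad/s): [2.57, 2.57, 3.14, 3.14, 3.14, 3.14, 3.14].

### API

Orientations are given as a unit quaternion [x, y, z, w].
In Python, from plant import r gives the robot as it stands.
- The arm moves only by the tool carry_out, never from a script. Its argument "plan" is a list of rows, each an object with "rot": the turn, a rotation vector about the tool's x, y, z in rad, a list of three; "xyz": the shift along the tool's x, y, z in m, a list of three; "grip": the closure in counts, from 0 (fully open) to 255 (shut). In form: [{"rot": [wx, wy, wz], "xyz": [dx, dy, dz], "grip": grip}, ...]. A call has 1 to 8 rows; each row is the pose to reach, as a shift and turn from the pose commanded when the call began, along the tool's axes at that moment; what a row does not reach only later rows make up. A row lasts 1/12 s, in which the tool goes at most 41.7 mm and 7.16 degrees, less where a joint would pass 70% of its speed; a pose out of reach is approached as far as the arm can. A call with a gripper value outside its range is refused whole. The fingers move at their own pace and stop on an object; "squeeze" is the grip in N (left out, the last holds). Time passes only in rows, so rows that repeat a pose let the fingers close. It gives the time, the measured TCP pose, the force, the opening and the grip force at its end, in the units of the state.
- r.get_state(): the state, without advancing time (a new reading comes with each control period).
- r.snapshot(name): name is "scene" or "top" or "wrist"; returns the picture (384x512x3 uint8, red, green, blue); there is no depth.
- r.camera_params(name): a dict with "fx", "fy", "cx", "cy" (pixels), "position" and "attitude" of the camera in the world; the wrist camera has in their place "hand_eye" (4x4, takes a point from camera to tool coordinates, whose origin is the TCP and whose axes are the flange's). Camera axes: x right, y down, z forward; pixel columns grow to the right and rows downward; lengths in m; the calibration is good to about 2 mm. A picture is of the moment at which its call begins: read the wrist's pose just before it. camera_params takes no time and is no camera call.
- r.finish_job(): hands the job in; it is judged then, once.
The state is a dict: "clock": time; "q": joint angles; "qd": joint speeds; "joint_torque": joint torques, N m; "tool_pos": TCP position; "eef_rot": TCP orientation; "contact_force": force on the tool from outside, world axes, zero at the start; "moment": the same for the moment, N m; "opening": opening from 0.0 (shut) to 1.0 (fully open); "finger_force": force on a finger pad.
Only numpy, scipy, OpenCV 4.12 (cv2) and the standard library are available. Lean on these libraries where they do the work, as an engineer would, in place of code of your own. Each camera call takes 0.05 s, during which the arm holds its last target. There are 200 camera calls.

## Working session

There is one attempt and no reset: what is moved stays moved. The work goes in short steps, Python scripts to look and compute and a tool call to move; the robot and the scene stay as the last step left them, time stands still between calls to the robot, and variables do not carry over. Pictures are saved under pics/ and viewed, at most 10 in all, crops included, and the job is handed in when it is done.

Besides the shell and the picture viewer there is one more tool, called after "Emit:" as name([rows], argument=value, ...), one row to a line, values as JSON. carry_out: Moves the arm, as the interface text tells. Its arguments: {"type":"object","properties":{"plan":{"type":"array"},"squeeze":{"type":"number"}},"required":["plan"]}

```bash
mkdir -p pics; ls; python3 - <<'E'
from plant import r
import cv2,json
s=r.get_state();print(s)
for n in("scene","top","wrist"):
    im=r.snapshot(n);cv2.imwrite(f"pics/{n}0.png",im[:,:,::-1]);p=r.camera_params(n);print(n,p)
a=cv2.imread("pics/scene0.png");b=cv2.imread("pics/top0.png")
E
```

```text
pics
{'clock': 0.0, 'q': array([ 1.24383799,  0.68997616, -0.19451602,  1.56634056,  0.15733379,
        0.9024539 , -0.21511813]), 'qd': array([-1.37008163e-03, -1.13410982e-03, -1.19213145e-03,  1.07096788e-04,
        8.61171874e-05, -3.41879812e-04,  3.34750900e-04]), 'joint_torque': array([ 1.41797136e-03, -5.27562904e+01, -1.26653899e+00, -1.53429633e+01,
       -5.26217173e-02,  6.60844307e-03,  1.97380068e-04]), 'tool_pos': array([ 0.22034687, -0.5842113 ,  0.23791587]), 'eef_rot': array([ 9.83767420e-01,  1.79446003e-01, -2.32595267e-04, -8.60592617e-04]), 'contact_force': array([-0.2861132 , -0.49452032, -0.72420353]), 'moment': array([0.02923724, 0.05143341, 0.0656447 ]), 'finger_force': 0.0, 'opening': 1.0022612308145773}
scene {'fx': 353.8603259184337, 'fy': 353.8603259184337, 'cx': 254.67600961155932, 'cy': 198.78703001686313, 'position': array([-0.03795257,  0.73695201,  0.63048237]), 'attitude': array([-0.30506397,  0.82005689, -0.45558726,  0.1639601 ])}
top {'fx': 490.5544678574841, 'fy': 490.5544678574841, 'cx': 246.20614949366362, 'cy': 191.65756076019593, 'position': array([-0.29501769,  0.2751722 ,  1.19655163]), 'attitude': array([-0.55705648,  0.7630522 , -0.2594499 ,  0.20031266])}
wrist {'fx': 308.33975017319716, 'fy': 308.33975017319716, 'cx': 260.5879127409992, 'cy': 195.76749387643434, 'hand_eye': array([[ 7.87541995e-04, -9.56449288e-01, -2.91897481e-01,
         7.58652748e-02],
       [ 9.99999459e-01,  9.51551184e-04, -4.19903874e-04,
        -4.37674466e-04],
       [ 6.79372156e-04, -2.91896993e-01,  9.56449520e-01,
        -1.46407728e-01],
       [ 0.00000000e+00,  0.00000000e+00,  0.00000000e+00,
         1.00000000e+00]])}
```

View pics/scene0.png

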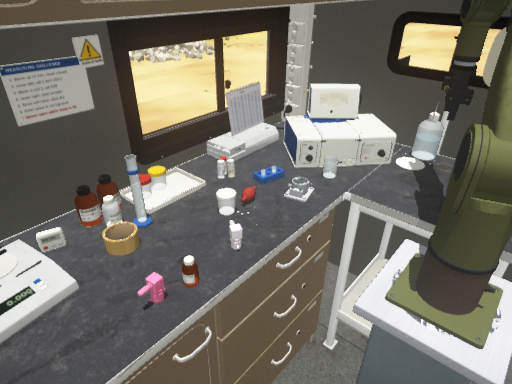

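View pics/top0.png

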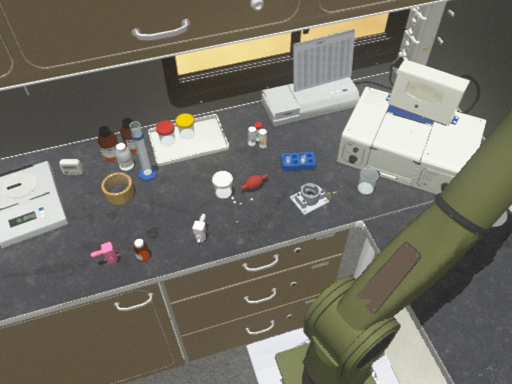

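Candidates, by top-picture pixel: white elbow-like piece at (200,228), scene (236,235); pink elbow (105,254), scene (152,288); white-capped bottles (252,135)/(262,138); white cup (223,184). I choose the white one at (200,228). The port is at (311,194), scene (299,186). Next is one enlarged crop to check the choice.

```bash
python3 - <<'E'
import cv2,numpy as np
a=cv2.imread("pics/scene0.png");b=cv2.imread("pics/top0.png")
def c(im,x,y,w=50,h=37): return cv2.resize(im[y-h:y+h,x-w:x+w],(400,296),interpolation=cv2.INTER_CUBIC)
cv2.imwrite("pics/crop1.png",np.vstack([np.hstack([c(a,236,235),c(a,299,186)]),np.hstack([c(b,200,228),c(b,311,194)])]))
E
```

```text
(no output)
```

View pics/crop1.png

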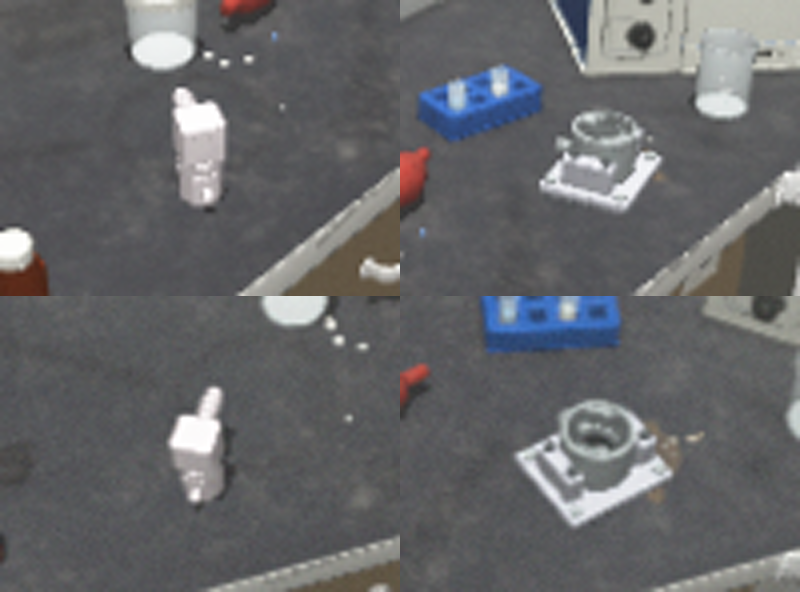

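The crop confirms a white elbow with its head top at about top (199.3,225.5) and scene (235.8,226.8), and its barb pointing away from the camera. The port rim centre is at about top (310.5,190.5) and scene (300,180.8).

```bash
cat > h.py <<'E'
import numpy as np,cv2
from scipy.spatial.transform import Rotation as R
from plant import r
def cam(n,s=None):
    p=r.camera_params(n)
    if n!="wrist": T=np.eye(4);T[:3,:3]=R.from_quat(p["attitude"]).as_matrix();T[:3,3]=p["position"]
    else:
        T=np.eye(4);T[:3,:3]=R.from_quat(s["eef_rot"]).as_matrix();T[:3,3]=s["tool_pos"];T=T@p["hand_eye"]
    return T,p
def at(n,uv,z,s=None):
    T,p=cam(n,s);d=T[:3,:3]@[(uv[0]-p["cx"])/p["fx"],(uv[1]-p["cy"])/p["fy"],1]
    return T[:3,3]+d*(z-T[2,3])/d[2]
def pix(n,X,s=None):
    T,p=cam(n,s);c=T[:3,:3].T@(np.array(X)-T[:3,3]);return np.array([p["fx"]*c[0]/c[2]+p["cx"],p["fy"]*c[1]/c[2]+p["cy"]])
def rel(X,yaw=None):
    "shift in tool axes to world X, and turn about z to put tool y at world yaw"
    s=r.get_state();M=R.from_quat(s["eef_rot"]).as_matrix()
    y=np.degrees(np.arctan2(M[1,1],M[0,1]));print("shift",np.round(M.T@(np.array(X)-s["tool_pos"]),4),"tool y yaw",round(y,2),"rotz needed(deg)",None if yaw is None else round(-((yaw-y+90)%180-90),2))
E
python3 - <<'E'
from h import *
np.set_printoptions(precision=4,suppress=True)
print(at("scene",(235.8,226.8),.068),at("top",(199.3,225.5),.068))
print("barb tip",at("scene",(186+45.5,198+23),.054),at("top",(150+53,191+25),.054))
print(at("scene",(300,180.8),.052),at("top",(310.5,190.5),.052))
print("bottle cup beaker",at("top",(142,256),0),at("top",(224,194),0),at("top",(366,190),0))
M=R.from_quat(r.get_state()["eef_rot"]).as_matrix();print(M)
E
```

```text
[0.4879 0.1911 0.068 ] [0.4861 0.1868 0.068 ]
barb tip [0.5284 0.1657 0.054 ] [0.5244 0.1677 0.054 ]
[ 0.5173 -0.1549  0.052 ] [ 0.5167 -0.1594  0.052 ]
bottle cup beaker [0.4822 0.3611 0.    ] [0.624 0.08  0.   ] [ 0.5019 -0.3429  0.    ]
[[ 0.9356  0.3531 -0.0005]
 [ 0.3531 -0.9356  0.0013]
 [-0.0001 -0.0014 -1.    ]]
```

Emit:
carry_out([
  {"rot":[0,0,-0.06],"xyz":[0.016,-0.011,0.001],"grip":0},
  {"rot":[0,0,-0.18],"xyz":[0.048,-0.033,0.003],"grip":0},
  {"rot":[0,0,-0.3],"xyz":[0.08,-0.055,0.005],"grip":0},
  {"rot":[0,0,-0.42],"xyz":[0.112,-0.077,0.007],"grip":0},
  {"rot":[0,0,-0.54],"xyz":[0.144,-0.099,0.009],"grip":0},
  {"rot":[0,0,-0.66],"xyz":[0.176,-0.121,0.011],"grip":0},
  {"rot":[0,0,-0.78],"xyz":[0.208,-0.143,0.013],"grip":0},
  {"rot":[0,0,-0.9],"xyz":[0.24,-0.165,0.015],"grip":0},
])

```text
clock: 0.82
tool_pos: [0.3876, -0.3441, 0.2236]
eef_rot: [0.806, 0.592, -0.0, 0.0]
contact_force: [0.2, 0.1, 0.2]
opening: 1.0
finger_force: 0.0
```

```bash
python3 - <<'E'
from h import *
s=r.get_state();print(s["tool_pos"],s["q"],s["contact_force"]);rel((.517,-.157,.21),61)
E
```

```text
[ 0.38755468 -0.34407356  0.22364852] [ 0.9030259   0.59453559 -0.42536482  1.89479472  0.35555109  0.72670592
 -0.03099149] [0.17280187 0.12614425 0.18321762]
shift [0.2173 0.0675 0.0136] tool y yaw -17.43 rotz needed(deg) -78.43
```

Emit:
carry_out([
  {"rot":[0,0,-0.12],"xyz":[0.03,0.009,0.002],"grip":0},
  {"rot":[0,0,-0.24],"xyz":[0.065,0.02,0.004],"grip":0},
  {"rot":[0,0,-0.36],"xyz":[0.1,0.031,0.006],"grip":0},
  {"rot":[0,0,-0.48],"xyz":[0.135,0.042,0.008],"grip":0},
  {"rot":[0,0,-0.6],"xyz":[0.17,0.053,0.01],"grip":0},
  {"rot":[0,0,-0.72],"xyz":[0.195,0.061,0.012],"grip":0},
  {"rot":[0,0,-0.84],"xyz":[0.21,0.066,0.0136],"grip":0},
  {"rot":[0,0,-0.92],"xyz":[0.217,0.0675,0.0136],"grip":0},
])

```text
clock: 1.48
tool_pos: [0.5191, -0.1562, 0.2099]
eef_rot: [0.458, 0.889, 0.001, 0.0]
contact_force: [0.2, -0.4, -0.5]
opening: 0.999
finger_force: 0.0
```

Emit:
carry_out([
  {"rot":[0,0,0],"xyz":[0,0,0],"grip":0},
])

```text
clock: 1.57
tool_pos: [0.5184, -0.1571, 0.2099]
eef_rot: [0.46, 0.888, 0.001, -0.0]
contact_force: [0.1, 0.3, 0.1]
opening: 1.002
finger_force: 0.0
```

```bash
python3 - <<'E'
from h import *
s=r.get_state();im=r.snapshot("wrist");cv2.imwrite("pics/w1.png",cv2.resize(im[:,:,::-1],(800,600),interpolation=cv2.INTER_CUBIC))
import pickle;pickle.dump(s,open("s1.pkl","wb"))
print(s["tool_pos"],s["q"],pix("wrist",(.517,-.157,.052),s)*800/512);rel((.487,.189,.20),61)
E
```

```text
[ 0.51844026 -0.15712296  0.20989199] [ 0.59693477  0.68388535 -0.64943213  1.83549104  0.55249333  0.81021039
  0.27897024] [404.11108879 279.94008491]
shift [0.3026 0.1742 0.0101] tool y yaw 34.95 rotz needed(deg) -26.05
```

View pics/w1.png

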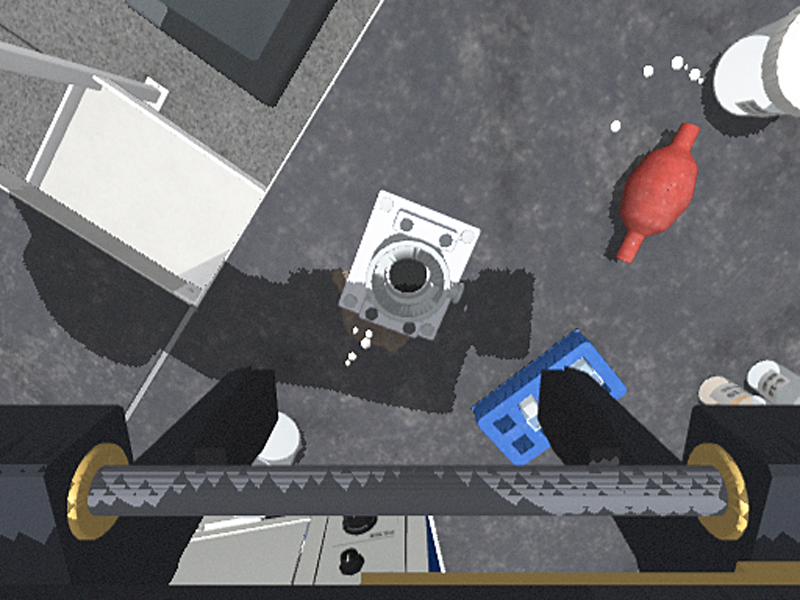

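The port is at (406,275) in this enlarged view, within about 4 px of the prediction. The notches aren't clear yet, so I'll enlarge.

```bash
python3 - <<'E'
import cv2
im=cv2.imread("pics/w1.png")
c=cv2.resize(im,(512,384),interpolation=cv2.INTER_AREA)
c=im[215:335,326:486];c=cv2.resize(c,(800,600),interpolation=cv2.INTER_CUBIC)
c=cv2.convertScaleAbs(cv2.pow(c/255.,.6)*255);cv2.imwrite("pics/w1c.png",c)
E
```

```text
(no output)
```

View pics/w1c.png

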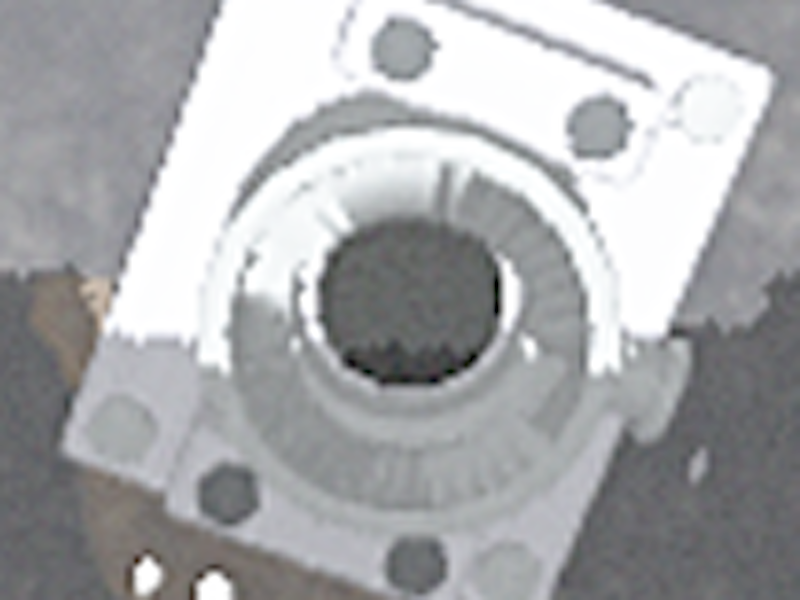

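Emit:
carry_out([
  {"rot":[0,0,0],"xyz":[-0.01,0,0.02],"grip":0},
  {"rot":[0,0,0],"xyz":[-0.025,0,0.05],"grip":0},
  {"rot":[0,0,0],"xyz":[-0.035,0,0.08],"grip":0},
  {"rot":[0,0,0],"xyz":[-0.04,0,0.09],"grip":0},
  {"rot":[0,0,0],"xyz":[-0.04,0,0.09],"grip":0},
])

```text
clock: 2.03
tool_pos: [0.5382, -0.1944, 0.1177]
eef_rot: [0.464, 0.886, -0.001, -0.002]
contact_force: [0.4, -1.1, 0.3]
opening: 1.0
finger_force: 0.0
```

```bash
python3 - <<'E'
from h import *
s=r.get_state();im=r.snapshot("wrist")
import pickle;pickle.dump(s,open("s2.pkl","wb"))
u,v=pix("wrist",(.517,-.157,.052),s).astype(int);print(s["tool_pos"],u,v)
c=im[v-48:v+48,u-64:u+64,::-1];cv2.imwrite("pics/w2raw.png",im[:,:,::-1])
c=cv2.resize(c,(768,576),interpolation=cv2.INTER_CUBIC);c=cv2.convertScaleAbs(cv2.pow(c/255.,.7)*255);cv2.imwrite("pics/w2c.png",c)
E
```

```text
[ 0.53823318 -0.19444096  0.11769059] 265 152
```

View pics/w2c.png

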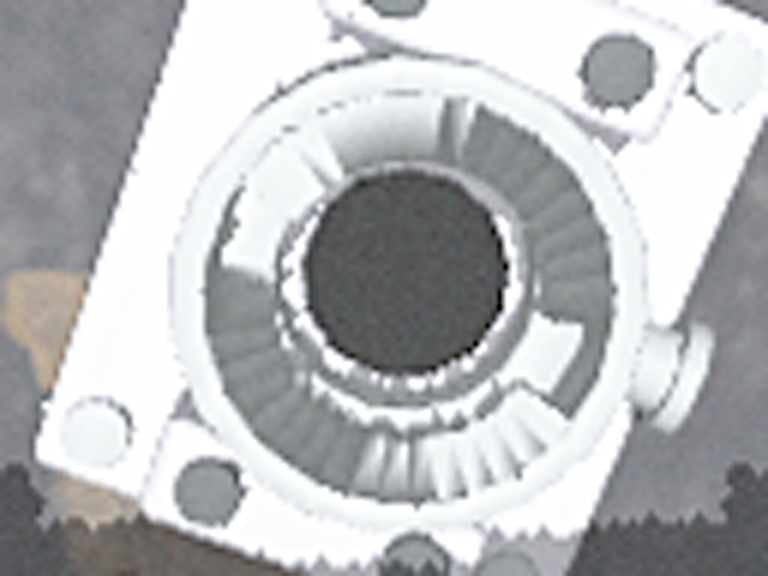

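The port's outer ring is centred at about (408,290) in the crop. The notch patches look to be near (550,360) and (270,220), but the view is oblique. I'll rectify it onto the rim plane with a world-angle grid.

```bash
cat >> h.py <<'E'
def rect(im,s,c,z,half=.032,k=9):
    "world-aligned top view (right=+x, up=+y) of plane z"
    n=int(2*half*k*1000);g=(np.arange(n)+.5)/(k*1000)-half
    X,Y=np.meshgrid(c[0]+g,c[1]-g);T,p=cam("wrist",s)
    P=np.stack([X-T[0,3],Y-T[1,3],np.full_like(X,z)-T[2,3]],-1)@T[:3,:3]
    return cv2.remap(im,(p["fx"]*P[...,0]/P[...,2]+p["cx"]).astype(np.float32),(p["fy"]*P[...,1]/P[...,2]+p["cy"]).astype(np.float32),cv2.INTER_CUBIC)
E
python3 - <<'E'
from h import *
import pickle
s=pickle.load(open("s2.pkl","rb"));im=cv2.imread("pics/w2raw.png")
f=lambda x,y:(201+x/6-.5+.08,104+y/6-.5+.08)
c=at("wrist",f(408,290),.052,s);print(c)
for a,b in(((185,0),(40,440)),((40,440),(290,570)),((325,0),(672,125))):
    d=at("wrist",f(*b),.01,s)-at("wrist",f(*a),.01,s);print(np.degrees(np.arctan2(d[1],d[0])))
o=rect(im,s,c,.052);o=cv2.convertScaleAbs(cv2.pow(o/255.,1.3)*255)
for a in range(0,360,10):
    u=np.array([np.cos(np.radians(a)),-np.sin(np.radians(a))]);q=lambda m:tuple((288+u*m*9).astype(int))
    cv2.line(o,q(26 if a%30 else 24),q(31),(0,0,255) if a else (255,0,0),1)
cv2.circle(o,(288,288),252,(0,255,0),1)
cv2.imwrite("pics/rect.png",o)
E
```

```text
[ 0.51847793 -0.15581138  0.052     ]
-75.6424825498858
6.071799194388662
15.662400779634766
```

View pics/rect.png

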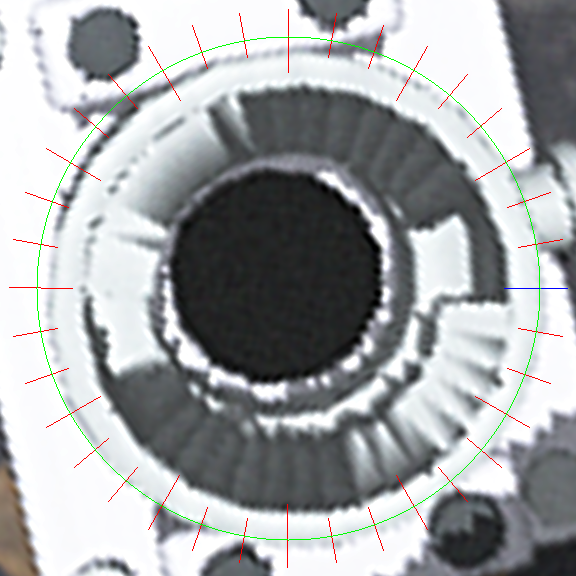

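The rectified view puts the rim centre at about (291,290), which is world (0.5188,-0.156). The notch edges are near +25 and -5 degrees, and the base axis is near 15 degrees. I take the notch axis as 10 to 15 degrees and will finish it by feel. Next is the elbow.

```bash
python3 - <<'E'
from h import *
rel((.487,.189,.18),61)
E
```

```text
shift [ 0.3438  0.175  -0.0603] tool y yaw 34.79 rotz needed(deg) -26.21
```

Emit:
carry_out([
  {"rot":[0,0,0],"xyz":[0.015,0.007,-0.03],"grip":0},
  {"rot":[0,0,-0.06],"xyz":[0.045,0.022,-0.05],"grip":0},
  {"rot":[0,0,-0.12],"xyz":[0.08,0.04,-0.06],"grip":0},
  {"rot":[0,0,-0.18],"xyz":[0.116,0.058,-0.06],"grip":0},
  {"rot":[0,0,-0.24],"xyz":[0.152,0.076,-0.06],"grip":0},
  {"rot":[0,0,-0.3],"xyz":[0.188,0.095,-0.06],"grip":0},
  {"rot":[0,0,-0.36],"xyz":[0.224,0.114,-0.06],"grip":0},
  {"rot":[0,0,-0.4],"xyz":[0.256,0.131,-0.06],"grip":0},
])

```text
clock: 2.75
tool_pos: [0.5006, 0.0958, 0.1825]
eef_rot: [0.275, 0.961, 0.001, 0.001]
contact_force: [0.5, 0.1, -0.7]
opening: 0.998
finger_force: 0.0
```

```bash
python3 - <<'E'
from h import *
s=r.get_state();rel((.487,.189,.18),61)
E
```

```text
shift [0.0608 0.072  0.0026] tool y yaw 58.09 rotz needed(deg) -2.91
```

Emit:
carry_out([
  {"rot":[0,0,-0.02],"xyz":[0.02,0.025,0],"grip":0},
  {"rot":[0,0,-0.04],"xyz":[0.038,0.044,0],"grip":0},
  {"rot":[0,0,-0.05],"xyz":[0.038,0.044,0],"grip":0},
  {"rot":[0,0,-0.05],"xyz":[0.038,0.044,0],"grip":0},
  {"rot":[0,0,-0.05],"xyz":[0.038,0.044,0],"grip":0},
])

```text
clock: 3.17
tool_pos: [0.4924, 0.1491, 0.1812]
eef_rot: [0.253, 0.967, -0.0, 0.001]
contact_force: [-0.5, -0.6, -0.6]
opening: 1.001
finger_force: 0.0
```

```bash
python3 - <<'E'
from h import *
s=r.get_state();im=r.snapshot("wrist")
import pickle;pickle.dump(s,open("s3.pkl","wb"));cv2.imwrite("pics/w3raw.png",im[:,:,::-1])
rel((.487,.189,.18),61)
c=(.494,.185);o=rect(np.ascontiguousarray(im[:,:,::-1]),s,c,.068,.06,5)
for a in range(0,360,10):
    u=np.array([np.cos(np.radians(a)),-np.sin(np.radians(a))]);q=lambda m:tuple((300+u*m*5).astype(int))
    cv2.line(o,q(54 if a%30 else 50),q(59),(0,0,255) if a else (255,0,0),1)
cv2.imwrite("pics/rect3.png",o);print(s["tool_pos"])
E
```

```text
shift [0.0248 0.0326 0.0008] tool y yaw 60.59 rotz needed(deg) -0.41
[0.49244352 0.14914997 0.18120192]
```

View pics/rect3.png

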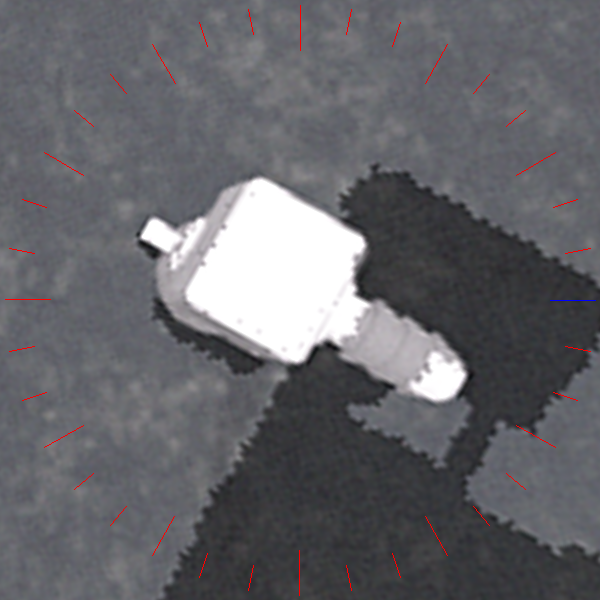

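The head's top face has corners (258,178), (366,240), (298,362) and (185,297), so the centre is at about world (0.4893,0.1912), with the barb at a yaw of about -30 degrees.

```bash
python3 - <<'E'
from h import *
rel((.4893,.1912,.036),60)
E
```

```text
shift [0.0241 0.0358 0.1448] tool y yaw 60.59 rotz needed(deg) 0.59
```

Emit:
carry_out([
  {"rot":[0,0,0.01],"xyz":[0.012,0.018,0.01],"grip":0},
  {"rot":[0,0,0.01],"xyz":[0.024,0.036,0.03],"grip":0},
  {"rot":[0,0,0.01],"xyz":[0.024,0.036,0.06],"grip":0},
  {"rot":[0,0,0.01],"xyz":[0.024,0.036,0.09],"grip":0},
  {"rot":[0,0,0.01],"xyz":[0.024,0.036,0.115],"grip":0},
  {"rot":[0,0,0.01],"xyz":[0.024,0.036,0.135],"grip":0},
  {"rot":[0,0,0.01],"xyz":[0.024,0.036,0.1445],"grip":0},
  {"rot":[0,0,0.01],"xyz":[0.024,0.036,0.1445],"grip":0},
])

```text
clock: 3.88
tool_pos: [0.4885, 0.1912, 0.0342]
eef_rot: [0.258, 0.966, -0.002, -0.001]
contact_force: [0.0, -0.9, 0.7]
opening: 0.999
finger_force: 0.0
```

```bash
python3 - <<'E'
from h import *
rel((.4893,.1912,.036),60)
E
```

```text
shift [-0.0007  0.0004 -0.0018] tool y yaw 60.05 rotz needed(deg) 0.05
```

Emit:
carry_out([
  {"rot":[0,0,0],"xyz":[0,0,-0.001],"grip":255},
  {"rot":[0,0,0],"xyz":[0,0,-0.001],"grip":255},
  {"rot":[0,0,0],"xyz":[0,0,-0.001],"grip":255},
  {"rot":[0,0,0],"xyz":[0,0,-0.001],"grip":255},
  {"rot":[0,0,0],"xyz":[0,0,-0.001],"grip":255},
  {"rot":[0,0,0],"xyz":[0,0,-0.001],"grip":255},
  {"rot":[0,0,0],"xyz":[0,0,-0.001],"grip":255},
  {"rot":[0,0,0],"xyz":[0,0,-0.001],"grip":255},
], squeeze=35)

```text
clock: 4.55
tool_pos: [0.489, 0.1931, 0.0367]
eef_rot: [0.257, 0.966, 0.0, 0.0]
contact_force: [-0.1, 0.1, 0.6]
opening: 0.421
finger_force: 0.0
```

Emit:
carry_out([
  {"rot":[0,0,0],"xyz":[0,0,0],"grip":255},
  {"rot":[0,0,0],"xyz":[0,0,0],"grip":255},
  {"rot":[0,0,0],"xyz":[0,0,0],"grip":255},
])

```text
clock: 4.8
tool_pos: [0.4889, 0.193, 0.0366]
eef_rot: [0.257, 0.966, -0.0, -0.0]
contact_force: [-1.9, -0.2, 0.1]
opening: 0.338
finger_force: 34.5
```

```bash
python3 - <<'E'
from h import *
s=r.get_state();print(s["tool_pos"],s["q"],s["contact_force"],s["opening"],s["finger_force"]);rel((.518,-.156,.15),105)
E
```

```text
[0.48887533 0.19301603 0.03656798] [-0.20407473  0.92913597 -0.43650456  1.98685221  0.92708174  0.43747393
 -0.30539707] [-1.85948309 -0.15601882  0.13272839] 0.3382046461544101 34.4740423746407
shift [-0.1989 -0.2883 -0.1133] tool y yaw 60.16 rotz needed(deg) -44.84
```

Emit:
carry_out([
  {"rot":[0,0,0],"xyz":[0,0,-0.02],"grip":255},
  {"rot":[0,0,0],"xyz":[0,0,-0.055],"grip":255},
  {"rot":[0,0,-0.06],"xyz":[-0.01,-0.015,-0.085],"grip":255},
  {"rot":[0,0,-0.15],"xyz":[-0.03,-0.0435,-0.105],"grip":255},
  {"rot":[0,0,-0.25],"xyz":[-0.052,-0.0755,-0.113],"grip":255},
  {"rot":[0,0,-0.35],"xyz":[-0.074,-0.1075,-0.113],"grip":255},
  {"rot":[0,0,-0.45],"xyz":[-0.096,-0.1395,-0.113],"grip":255},
  {"rot":[0,0,-0.55],"xyz":[-0.118,-0.1715,-0.113],"grip":255},
])

```text
clock: 5.47
tool_pos: [0.5058, -0.0164, 0.1498]
eef_rot: [-0.017, 1.0, -0.0, 0.0]
contact_force: [-0.2, 0.3, -1.0]
opening: 0.342
finger_force: 34.5
```

```bash
python3 - <<'E'
from h import *
s=r.get_state();print(s["finger_force"],s["opening"]);rel((.5176,-.1562,.15),102)
E
```

```text
34.473854172974825 0.34231245225355533
shift [-7.000e-03 -1.401e-01 -1.000e-04] tool y yaw 91.97 rotz needed(deg) -10.03
```

Emit:
carry_out([
  {"rot":[0,0,-0.05],"xyz":[-0.002,-0.035,0],"grip":255},
  {"rot":[0,0,-0.1],"xyz":[-0.004,-0.07,0],"grip":255},
  {"rot":[0,0,-0.15],"xyz":[-0.005,-0.1,0],"grip":255},
  {"rot":[0,0,-0.18],"xyz":[-0.006,-0.125,0.01],"grip":255},
  {"rot":[0,0,-0.18],"xyz":[-0.007,-0.14,0.025],"grip":255},
  {"rot":[0,0,-0.18],"xyz":[-0.007,-0.14,0.04],"grip":255},
  {"rot":[0,0,-0.18],"xyz":[-0.007,-0.14,0.045],"grip":255},
  {"rot":[0,0,-0.18],"xyz":[-0.007,-0.14,0.045],"grip":255},
])

```text
clock: 6.13
tool_pos: [0.516, -0.1538, 0.1034]
eef_rot: [-0.105, 0.995, 0.001, -0.001]
contact_force: [-0.4, 0.7, -0.5]
opening: 0.34
finger_force: 34.5
```

```bash
python3 - <<'E'
from h import *
s=r.get_state();print(s["finger_force"],s["contact_force"],s["moment"],s["q"]);rel((.5176,-.1562,.10),102)
im=r.snapshot("wrist");cv2.imwrite("pics/w4raw.png",im[:,:,::-1]);import pickle;pickle.dump(s,open("s4.pkl","wb"))
a=cv2.resize(im[60:330,100:430,::-1],(660,540),interpolation=cv2.INTER_CUBIC)
cv2.imwrite("pics/w4.png",a);print(pix("wrist",(.5188,-.156,.052),s))
E
```

```text
34.47371939197183 [-0.37552267  0.7322758  -0.50451164] [ 0.12937418 -0.14166465  0.00770269] [ 0.66544255  0.90948205 -0.81166328  1.91705168  0.96534658  0.76938913
  1.06547919]
shift [-0.0011 -0.0027  0.0034] tool y yaw 102.01 rotz needed(deg) 0.01
[255.5343555  219.79509925]
```

View pics/w4.png

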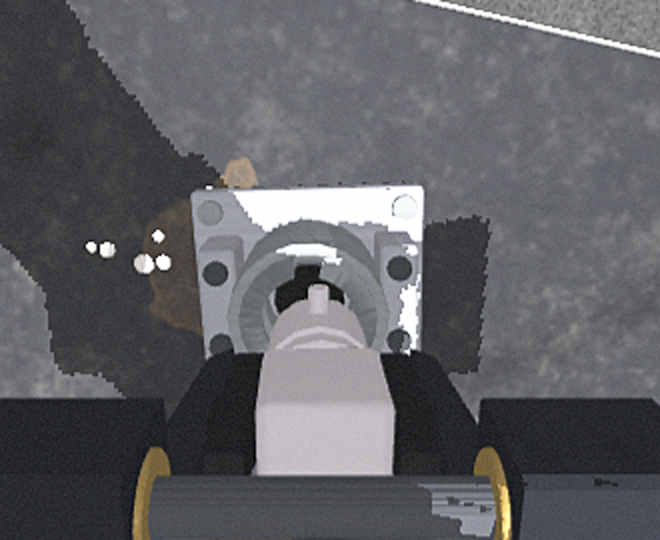

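The far notch shows at about (308,255) and the port ring centre at about x=310. The elbow's pin is at x=319, so it sits about 3 mm to the right. The notch is well aligned with the tool yaw (about 1 degree off). I'll correct sideways and lower.

Emit:
carry_out([
  {"rot":[0,0,-0.01],"xyz":[-0.001,-0.003,0],"grip":255},
  {"rot":[0,0,-0.015],"xyz":[-0.001,-0.003,0.003],"grip":255},
  {"rot":[0,0,-0.015],"xyz":[-0.001,-0.003,0.008],"grip":255},
  {"rot":[0,0,-0.015],"xyz":[-0.001,-0.003,0.011],"grip":255},
  {"rot":[0,0,-0.015],"xyz":[-0.001,-0.003,0.011],"grip":255},
  {"rot":[0,0,-0.015],"xyz":[-0.001,-0.003,0.011],"grip":255},
])

```text
clock: 6.68
tool_pos: [0.5185, -0.1567, 0.0935]
eef_rot: [-0.112, 0.994, 0.0, -0.0]
contact_force: [-0.2, 0.4, -0.6]
opening: 0.338
finger_force: 34.5
```

```bash
python3 - <<'E'
from h import *
s=r.get_state();print(s["contact_force"]);rel((.5176,-.1562,.08),103)
im=r.snapshot("wrist");cv2.imwrite("pics/w5raw.png",im[:,:,::-1]);import pickle;pickle.dump(s,open("s5.pkl","wb"))
E
```

```text
[-0.15496151  0.43482001 -0.59528069]
shift [0.0008 0.0007 0.0135] tool y yaw 102.87 rotz needed(deg) -0.13
```

Emit:
carry_out([
  {"rot":[0,0,0],"xyz":[0.0008,0.0004,0.002],"grip":255},
  {"rot":[0,0,0],"xyz":[0.0008,0.0004,0.005],"grip":255},
  {"rot":[0,0,0],"xyz":[0.0008,0.0004,0.008],"grip":255},
  {"rot":[0,0,0],"xyz":[0.0008,0.0004,0.011],"grip":255},
  {"rot":[0,0,0],"xyz":[0.0008,0.0004,0.013],"grip":255},
  {"rot":[0,0,0],"xyz":[0.0008,0.0004,0.013],"grip":255},
])

```text
clock: 7.23
tool_pos: [0.5175, -0.1567, 0.08]
eef_rot: [-0.112, 0.994, 0.0, -0.0]
contact_force: [-0.0, -0.5, -1.9]
opening: 0.339
finger_force: 34.5
```

Emit:
carry_out([
  {"rot":[0,0,0],"xyz":[0,0,0.001],"grip":255},
  {"rot":[0,0,0],"xyz":[0,0,0.002],"grip":255},
  {"rot":[0,0,0],"xyz":[0,0,0.003],"grip":255},
  {"rot":[0,0,0],"xyz":[0,0,0.004],"grip":255},
  {"rot":[0,0,0],"xyz":[0,0,0.005],"grip":255},
  {"rot":[0,0,0],"xyz":[0,0,0.005],"grip":255},
])

```text
clock: 7.73
tool_pos: [0.5177, -0.1567, 0.0755]
eef_rot: [-0.112, 0.994, -0.0, -0.0]
contact_force: [-0.4, -0.8, -0.5]
opening: 0.34
finger_force: 34.5
```

```bash
python3 - <<'E'
from h import *
s=r.get_state();print(s["tool_pos"],s["contact_force"],s["moment"])
E
```

```text
[ 0.517698   -0.15667346  0.07546012] [-0.39591609 -0.78722413 -0.5403012 ] [ 0.08889972 -0.11605978 -0.00593393]
```

Emit:
carry_out([
  {"rot":[0,0,0],"xyz":[0,0,0.001],"grip":255},
  {"rot":[0,0,0],"xyz":[0,0,0.002],"grip":255},
  {"rot":[0,0,0],"xyz":[0,0,0.003],"grip":255},
  {"rot":[0,0,0],"xyz":[0,0,0.004],"grip":255},
  {"rot":[0,0,0],"xyz":[0,0,0.005],"grip":255},
  {"rot":[0,0,0],"xyz":[0,0,0.005],"grip":255},
])

```text
clock: 8.23
tool_pos: [0.5177, -0.1566, 0.0704]
eef_rot: [-0.112, 0.994, -0.0, -0.0]
contact_force: [-0.6, -0.3, -0.9]
opening: 0.335
finger_force: 34.5
```

Emit:
carry_out([
  {"rot":[0,0,0],"xyz":[0,0,0.0005],"grip":255},
  {"rot":[0,0,0],"xyz":[0,0,0.001],"grip":255},
  {"rot":[0,0,0],"xyz":[0,0,0.001],"grip":255},
])

```text
clock: 8.48
tool_pos: [0.5178, -0.1566, 0.0696]
eef_rot: [-0.112, 0.994, -0.0, -0.0]
contact_force: [-0.3, -0.6, -1.3]
opening: 0.343
finger_force: 34.5
```

Emit:
carry_out([
  {"rot":[0,0,0],"xyz":[0,0,0.0005],"grip":255},
  {"rot":[0,0,0],"xyz":[0,0,0.0005],"grip":255},
  {"rot":[0,0,0],"xyz":[0,0,0.0005],"grip":255},
])

```text
clock: 8.73
tool_pos: [0.5178, -0.1567, 0.0691]
eef_rot: [-0.112, 0.994, -0.0, 0.0]
contact_force: [0.3, 1.0, -2.0]
opening: 0.34
finger_force: 34.5
```

Emit:
carry_out([
  {"rot":[0,0,0],"xyz":[0,0,0.0005],"grip":255},
  {"rot":[0,0,0],"xyz":[0,0,0.0005],"grip":255},
  {"rot":[0,0,0],"xyz":[0,0,0.0005],"grip":255},
])

```text
clock: 8.98
tool_pos: [0.5178, -0.1566, 0.0686]
eef_rot: [-0.112, 0.994, -0.0, -0.0]
contact_force: [-0.5, 0.5, -1.1]
opening: 0.341
finger_force: 34.5
```

Emit:
carry_out([
  {"rot":[0,0,0],"xyz":[0,0,0.0005],"grip":255},
  {"rot":[0,0,0],"xyz":[0,0,0.0005],"grip":255},
  {"rot":[0,0,0],"xyz":[0,0,0.0005],"grip":255},
])

```text
clock: 9.23
tool_pos: [0.5178, -0.1566, 0.0681]
eef_rot: [-0.112, 0.994, -0.0, -0.0]
contact_force: [-0.5, 0.5, -1.2]
opening: 0.338
finger_force: 34.5
```

Emit:
carry_out([
  {"rot":[0,0,0],"xyz":[0,0,0.0005],"grip":255},
  {"rot":[0,0,0],"xyz":[0,0,0.0005],"grip":255},
  {"rot":[0,0,0],"xyz":[0,0,0.0005],"grip":255},
])

```text
clock: 9.48
tool_pos: [0.5178, -0.1566, 0.0676]
eef_rot: [-0.112, 0.994, -0.0, -0.0]
contact_force: [0.3, 0.2, -0.8]
opening: 0.334
finger_force: 34.5
```

Emit:
carry_out([
  {"rot":[0,0,0],"xyz":[0,0,0.0005],"grip":255},
  {"rot":[0,0,0],"xyz":[0,0,0.0005],"grip":255},
  {"rot":[0,0,0],"xyz":[0,0,0.0005],"grip":255},
])

```text
clock: 9.73
tool_pos: [0.5178, -0.1567, 0.0671]
eef_rot: [-0.112, 0.994, -0.0, -0.0]
contact_force: [0.6, -0.3, -0.9]
opening: 0.339
finger_force: 34.5
```

Emit:
carry_out([
  {"rot":[0,0,0],"xyz":[0,0,0.0005],"grip":255},
  {"rot":[0,0,0],"xyz":[0,0,0.0005],"grip":255},
  {"rot":[0,0,0],"xyz":[0,0,0.0005],"grip":255},
])

```text
clock: 9.98
tool_pos: [0.5178, -0.1566, 0.0666]
eef_rot: [-0.112, 0.994, -0.0, -0.0]
contact_force: [0.2, 0.1, -1.7]
opening: 0.333
finger_force: 34.5
```

Emit:
carry_out([
  {"rot":[0,0,0],"xyz":[0,0,0.0005],"grip":255},
  {"rot":[0,0,0],"xyz":[0,0,0.0005],"grip":255},
  {"rot":[0,0,0],"xyz":[0,0,0.0005],"grip":255},
])

```text
clock: 10.23
tool_pos: [0.5178, -0.1566, 0.0661]
eef_rot: [-0.112, 0.994, -0.0, -0.0]
contact_force: [-0.4, -0.4, -0.9]
opening: 0.34
finger_force: 34.5
```

Emit:
carry_out([
  {"rot":[0,0,0],"xyz":[0,0,0.0004],"grip":255},
  {"rot":[0,0,0],"xyz":[0,0,0.0004],"grip":255},
  {"rot":[0,0,0],"xyz":[0,0,0.0004],"grip":255},
])

```text
clock: 10.48
tool_pos: [0.5179, -0.1566, 0.0658]
eef_rot: [-0.112, 0.994, -0.0, 0.0]
contact_force: [-0.1, 0.1, 0.5]
opening: 0.34
finger_force: 34.5
```

Emit:
carry_out([
  {"rot":[0,0,0],"xyz":[0,0,0.0003],"grip":255},
  {"rot":[0,0,0],"xyz":[0,0,0.0003],"grip":255},
  {"rot":[0,0,0],"xyz":[0,0,0.0003],"grip":255},
])

```text
clock: 10.73
tool_pos: [0.5178, -0.1566, 0.0655]
eef_rot: [-0.112, 0.994, -0.0, 0.0]
contact_force: [-0.1, 0.3, 1.3]
opening: 0.339
finger_force: 34.5
```

Emit:
carry_out([
  {"rot":[0,0,0],"xyz":[0,0,0.0003],"grip":255},
  {"rot":[0,0,0],"xyz":[0,0,0.0003],"grip":255},
  {"rot":[0,0,0],"xyz":[0,0,0.0003],"grip":255},
])

```text
clock: 10.98
tool_pos: [0.5179, -0.1566, 0.0653]
eef_rot: [-0.112, 0.994, -0.0, 0.0]
contact_force: [0.2, -0.2, 2.7]
opening: 0.337
finger_force: 34.4
```

Contact at TCP z of about 0.0659 (the seal is about 22.7 mm deep), so I expect the bite around 65 degrees past the notch. I'll ease up to just touching and turn clockwise.

Emit:
carry_out([
  {"rot":[0,0,0],"xyz":[0,0,-0.0005],"grip":255},
  {"rot":[0,0,0.06],"xyz":[0,0,-0.0005],"grip":255},
  {"rot":[0,0,0.12],"xyz":[0,0,-0.0005],"grip":255},
  {"rot":[0,0,0.18],"xyz":[0,0,-0.0005],"grip":255},
  {"rot":[0,0,0.24],"xyz":[0,0,-0.0005],"grip":255},
  {"rot":[0,0,0.3],"xyz":[0,0,-0.0005],"grip":255},
  {"rot":[0,0,0.35],"xyz":[0,0,-0.0005],"grip":255},
  {"rot":[0,0,0.35],"xyz":[0,0,-0.0005],"grip":255},
])

```text
clock: 11.65
tool_pos: [0.5175, -0.1563, 0.0656]
eef_rot: [0.063, 0.998, 0.0, -0.0]
contact_force: [-0.9, 0.4, 1.4]
opening: 0.336
finger_force: 34.4
```

```bash
cat > st.py <<'E'
from h import *
s=r.get_state();M=R.from_quat(s["eef_rot"]).as_matrix()
print(np.round(s["tool_pos"],4),"F",np.round(s["contact_force"],1),"M",np.round(s["moment"],3),"yaw barb",round(np.degrees(np.arctan2(M[1,1],M[0,1]))-90,2),"q7",s["q"][6])
E
python3 st.py
```

```text
[ 0.5175 -0.1563  0.0656] F [-0.9  0.4  1.4] M [ 0.287  0.078 -0.04 ] yaw barb -7.25 q7 0.7124218981205388
```

Emit:
carry_out([
  {"rot":[0,0,0.06],"xyz":[0,0,0],"grip":255},
  {"rot":[0,0,0.12],"xyz":[0,0,0],"grip":255},
  {"rot":[0,0,0.18],"xyz":[0,0,0],"grip":255},
  {"rot":[0,0,0.24],"xyz":[0,0,0],"grip":255},
  {"rot":[0,0,0.3],"xyz":[0,0,0],"grip":255},
  {"rot":[0,0,0.35],"xyz":[0,0,0],"grip":255},
  {"rot":[0,0,0.35],"xyz":[0,0,0],"grip":255},
])

```text
clock: 12.23
tool_pos: [0.5178, -0.1561, 0.0656]
eef_rot: [0.235, 0.972, 0.0, -0.0]
contact_force: [-0.4, 1.6, 0.5]
opening: 0.338
finger_force: 34.4
```

```bash
python3 st.py
```

```text
[ 0.5178 -0.1561  0.0656] F [-0.4  1.6  0.5] M [ 0.302  0.007 -0.009] yaw barb -27.21 q7 0.4199335546928977
```

Emit:
carry_out([
  {"rot":[0,0,0.0524],"xyz":[0,0,0],"grip":255},
  {"rot":[0,0,0.0524],"xyz":[0,0,0],"grip":255},
  {"rot":[0,0,0.0524],"xyz":[0,0,0],"grip":255},
])

```text
clock: 12.48
tool_pos: [0.5179, -0.1563, 0.0656]
eef_rot: [0.26, 0.966, 0.0, 0.0]
contact_force: [-0.7, 1.0, 0.8]
opening: 0.342
finger_force: 34.4
```

Emit:
carry_out([
  {"rot":[0,0,0.0524],"xyz":[0,0,0],"grip":255},
  {"rot":[0,0,0.0524],"xyz":[0,0,0],"grip":255},
  {"rot":[0,0,0.0524],"xyz":[0,0,0],"grip":255},
])

```text
clock: 12.73
tool_pos: [0.5179, -0.1565, 0.0656]
eef_rot: [0.285, 0.959, 0.0, 0.0]
contact_force: [-0.7, 1.0, 1.9]
opening: 0.341
finger_force: 34.4
```

Emit:
carry_out([
  {"rot":[0,0,0.0524],"xyz":[0,0,0],"grip":255},
  {"rot":[0,0,0.0524],"xyz":[0,0,0],"grip":255},
  {"rot":[0,0,0.0524],"xyz":[0,0,0],"grip":255},
])

```text
clock: 12.98
tool_pos: [0.5179, -0.1566, 0.0656]
eef_rot: [0.31, 0.951, 0.0, 0.0]
contact_force: [-1.2, 1.9, 0.8]
opening: 0.34
finger_force: 34.4
```

Emit:
carry_out([
  {"rot":[0,0,0.0524],"xyz":[0,0,0],"grip":255},
  {"rot":[0,0,0.0524],"xyz":[0,0,0],"grip":255},
  {"rot":[0,0,0.0524],"xyz":[0,0,0],"grip":255},
])

```text
clock: 13.23
tool_pos: [0.518, -0.1566, 0.0656]
eef_rot: [0.335, 0.942, 0.0, 0.0]
contact_force: [0.2, 2.3, 1.4]
opening: 0.34
finger_force: 34.4
```

```bash
python3 st.py
```

```text
[ 0.518  -0.1566  0.0656] F [0.2 2.3 1.4] M [ 0.257 -0.18  -0.033] yaw barb -39.12 q7 0.25263527142295655
```

Emit:
carry_out([
  {"rot":[0,0,0.0524],"xyz":[0,0,0],"grip":255},
  {"rot":[0,0,0.0524],"xyz":[0,0,0],"grip":255},
  {"rot":[0,0,0.0524],"xyz":[0,0,0],"grip":255},
])

```text
clock: 13.48
tool_pos: [0.5181, -0.1565, 0.0657]
eef_rot: [0.359, 0.933, 0.0, 0.0]
contact_force: [0.0, 0.8, 0.2]
opening: 0.338
finger_force: 34.4
```

Emit:
carry_out([
  {"rot":[0,0,0.0524],"xyz":[0,0,0],"grip":255},
  {"rot":[0,0,0.0524],"xyz":[0,0,0],"grip":255},
  {"rot":[0,0,0.0524],"xyz":[0,0,0],"grip":255},
])

```text
clock: 13.73
tool_pos: [0.5182, -0.1565, 0.0657]
eef_rot: [0.384, 0.923, 0.0, 0.0]
contact_force: [1.0, 0.7, 0.1]
opening: 0.338
finger_force: 34.4
```

Emit:
carry_out([
  {"rot":[0,0,0.0524],"xyz":[0,0,0],"grip":255},
  {"rot":[0,0,0.0524],"xyz":[0,0,0],"grip":255},
  {"rot":[0,0,0.0524],"xyz":[0,0,0],"grip":255},
])

```text
clock: 13.98
tool_pos: [0.5182, -0.1564, 0.0656]
eef_rot: [0.408, 0.913, 0.0, 0.0]
contact_force: [1.8, 1.8, 0.6]
opening: 0.337
finger_force: 34.4
```

```bash
python3 st.py
```

```text
[ 0.5182 -0.1564  0.0656] F [1.8 1.8 0.6] M [ 0.439 -0.428  0.008] yaw barb -48.13 q7 0.12947990655891378
```

Emit:
carry_out([
  {"rot":[0,0,0.0524],"xyz":[0,0,0],"grip":255},
  {"rot":[0,0,0.0524],"xyz":[0,0,0],"grip":255},
  {"rot":[0,0,0.0524],"xyz":[0,0,0],"grip":255},
])

```text
clock: 14.23
tool_pos: [0.5183, -0.1563, 0.0655]
eef_rot: [0.431, 0.902, 0.0, 0.0]
contact_force: [2.2, 2.3, -2.5]
opening: 0.34
finger_force: 34.3
```

Emit:
carry_out([
  {"rot":[0,0,0.0524],"xyz":[0,0,0],"grip":255},
  {"rot":[0,0,0.0524],"xyz":[0,0,0],"grip":255},
  {"rot":[0,0,0.0524],"xyz":[0,0,0],"grip":255},
])

```text
clock: 14.48
tool_pos: [0.5182, -0.1563, 0.0655]
eef_rot: [0.455, 0.89, 0.0, 0.0]
contact_force: [3.4, 2.2, -4.6]
opening: 0.342
finger_force: 34.3
```

Emit:
carry_out([
  {"rot":[0,0,0.0524],"xyz":[0,0,0],"grip":255},
  {"rot":[0,0,0.0524],"xyz":[0,0,0],"grip":255},
  {"rot":[0,0,0.0524],"xyz":[0,0,0],"grip":255},
])

```text
clock: 14.73
tool_pos: [0.5183, -0.1563, 0.0654]
eef_rot: [0.478, 0.878, 0.0, 0.0]
contact_force: [4.3, 3.0, -7.6]
opening: 0.337
finger_force: 34.3
```

```bash
python3 st.py
```

```text
[ 0.5183 -0.1563  0.0654] F [ 4.3  3.  -7.6] M [ 0.612 -1.165  0.06 ] yaw barb -57.13 q7 0.009756817881240266
```

The bite came at about 60 degrees with roughly 2 N of preload, which puts the unloaded bite near 55 degrees. The target is about 79.5 degrees, so another 9.4 degrees, lowering slightly to follow.

Emit:
carry_out([
  {"rot":[0,0,0.03],"xyz":[0,0,0.0002],"grip":255},
  {"rot":[0,0,0.055],"xyz":[0,0,0.0003],"grip":255},
  {"rot":[0,0,0.085],"xyz":[0,0,0.0004],"grip":255},
  {"rot":[0,0,0.085],"xyz":[0,0,0.0004],"grip":255},
])

```text
clock: 15.07
tool_pos: [0.5182, -0.1564, 0.0652]
eef_rot: [0.517, 0.856, 0.0, 0.0]
contact_force: [5.3, 2.1, -6.2]
opening: 0.331
finger_force: 34.5
```

```bash
python3 st.py
```

```text
[ 0.5182 -0.1564  0.0652] F [ 5.3  2.1 -6.2] M [ 0.623 -1.305  0.1  ] yaw barb -62.23 q7 -0.057028786885698776
```

Emit:
carry_out([
  {"rot":[0,0,0.03],"xyz":[0,0,0.0002],"grip":255},
  {"rot":[0,0,0.055],"xyz":[0,0,0.0003],"grip":255},
  {"rot":[0,0,0.078],"xyz":[0,0,0.0004],"grip":255},
  {"rot":[0,0,0.078],"xyz":[0,0,0.0004],"grip":255},
])

```text
clock: 15.4
tool_pos: [0.5184, -0.1563, 0.065]
eef_rot: [0.55, 0.835, 0.0, 0.0]
contact_force: [4.3, 2.0, -6.5]
opening: 0.34
finger_force: 34.5
```

```bash
python3 st.py
```

```text
[ 0.5184 -0.1563  0.065 ] F [ 4.3  2.  -6.5] M [ 0.64  -1.257  0.163] yaw barb -66.69 q7 -0.11456427180518029
```

Emit:
carry_out([
  {"rot":[0,0,0],"xyz":[0,0.0003,0.0003],"grip":255},
  {"rot":[0,0,0],"xyz":[0,0.0005,0.0006],"grip":255},
  {"rot":[0,0,0],"xyz":[0,0.0005,0.0006],"grip":255},
])

```text
clock: 15.65
tool_pos: [0.5184, -0.1563, 0.0648]
eef_rot: [0.549, 0.836, 0.0, 0.0]
contact_force: [2.6, 3.4, 2.4]
opening: 0.337
finger_force: 34.5
```

```bash
python3 st.py
```

```text
[ 0.5184 -0.1563  0.0648] F [2.6 3.4 2.4] M [ 0.655 -0.846  0.043] yaw barb -66.64 q7 -0.11433795343380927
```

Emit:
carry_out([
  {"rot":[0,0,0],"xyz":[0,0,-0.0002],"grip":150},
  {"rot":[0,0,0],"xyz":[0,0,-0.0002],"grip":130},
  {"rot":[0,0,0],"xyz":[0,0,-0.0002],"grip":100},
  {"rot":[0,0,0],"xyz":[0,0,-0.0002],"grip":60},
  {"rot":[0,0,0],"xyz":[0,0,-0.0002],"grip":30},
  {"rot":[0,0,0],"xyz":[0,0,-0.0002],"grip":30},
  {"rot":[0,0,0],"xyz":[0,0,-0.0002],"grip":30},
  {"rot":[0,0,0],"xyz":[0,0,-0.0002],"grip":30},
])

```text
clock: 16.32
tool_pos: [0.5181, -0.1565, 0.0644]
eef_rot: [0.549, 0.836, -0.0, -0.0]
contact_force: [-0.1, 0.0, -0.0]
opening: 0.877
finger_force: 0.0
```

Emit:
carry_out([
  {"rot":[0,0,0],"xyz":[0,0,-0.02],"grip":30},
  {"rot":[0,0,0],"xyz":[0,0,-0.05],"grip":30},
  {"rot":[0,0,0],"xyz":[0,0,-0.085],"grip":30},
  {"rot":[0,0,0],"xyz":[0,0,-0.12],"grip":30},
  {"rot":[0,0,0],"xyz":[0,0,-0.13],"grip":30},
  {"rot":[0,0,0],"xyz":[0,0,-0.13],"grip":30},
])

```text
clock: 16.82
tool_pos: [0.5201, -0.1566, 0.1972]
eef_rot: [0.549, 0.836, 0.001, 0.003]
contact_force: [0.6, 0.4, 0.4]
opening: 0.881
finger_force: 0.0
```

```bash
python3 - <<'E'
from h import *
s=r.get_state();im=r.snapshot("wrist");print(s["tool_pos"],s["contact_force"],s["opening"])
c=(.518,-.156);o=rect(np.ascontiguousarray(im[:,:,::-1]),s,c,.097,.06,5)
for a in range(0,360,10):
    u=np.array([np.cos(np.radians(a)),-np.sin(np.radians(a))]);q=lambda m:tuple((300+u*m*5).astype(int))
    cv2.line(o,q(54 if a%30 else 50),q(59),(0,0,255) if a else (255,0,0),1)
cv2.imwrite("pics/rect6.png",o)
E
```

```text
[ 0.52008835 -0.15661523  0.1971739 ] [0.59169643 0.37674501 0.40335083] 0.8810990957048165
```

View pics/rect6.png

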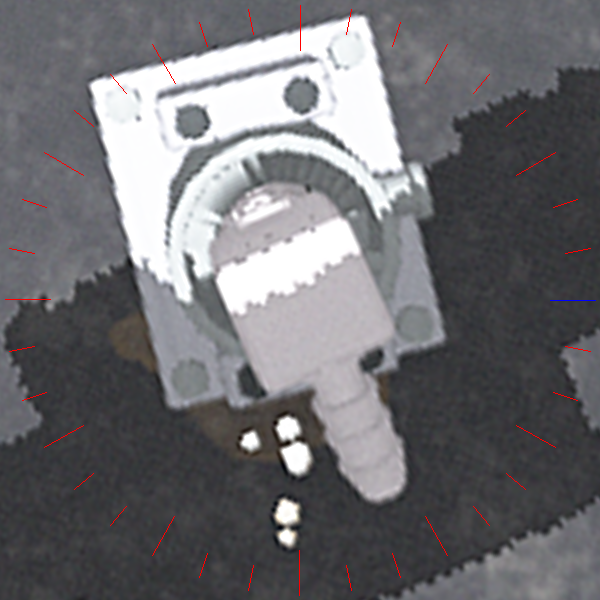

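The elbow stands upright and centred at about (306,302). Its head edges run at about -66.7 degrees, which matches the commanded yaw, so it did not turn back on release. The gripper is clear, so I'm handing in.

```bash
python3 -c "
from plant import r
print(r.finish_job())"
```

```text
the job is handed in; nothing more can be done
None
```

The white elbow is upright in the port, turned about 25° past the bite (estimated at 55° from the notch once preload is allowed for), for an estimated 10 N on the seal. I released it, moved the arm clear and handed the job in at about 17 s; no verdict came back. I kept the arm clear of the bottle, cup and beaker but took no last picture to check them.

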